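# Roll the drive roller up into its cradle and home against the sprung end stop

## Task

Roll the loose roller along the bench and up the ramp until it drops in between the two support bars of the blue cradle; do not pick it up. Then push it gently endways along the bars until the sprung orange plunger of the end stop is pressed fully in, and leave it resting there, keeping the plunger pressed. Leave the cup, the tape measure and the LED driver where they are.

Things in the scene. Friction and masses are not known exactly. Their poses are not given: they have to be found in the camera images.
- roller_center (a point): Centre of the loose roller: aluminium tube (66 mm long, 71 mm thick) between two hard black rims 76 mm across; 110 mm long over its closed steel end caps, about 0.55 kg, too thick to grasp. x = its axis; its y and z turn with it as it rolls. On the bench the centre is 38 mm up. Slippery and free-running: pushed and left, it rolls on. It starts on the cradle's -y side, short of the plunger.
- cradle_seat (a point): Where the axis of a seated roller runs in the fixed blue cradle, 51 mm above the bench. x: along the two support bars, away from the robot, to the end stop; y: the way the roller is rolled in; z up. The steel bars (16 mm thick, tops 20 mm above the bench, x -105 to +130 mm) lie at y -25 and +25 mm; the roller drops 7 mm between them. Nothing stops it behind the far bar.
- ramp_foot (a point): Middle of the lower edge of the aluminium ramp, on the bench, 22 mm to -x and 126 mm to -y of the seat; axes as the seat's. The ramp, 165 mm wide along x, rises evenly over 98 mm in y to 20 mm high, running smoothly on to the first bar. A roller let go on it rolls back down. The roller's centre is 58 mm up as it goes over the first bar.
- plunger (a joint): How far the orange plunger (20 mm across, on the seat axis, pointing to -x) of the grey end stop (block 80 mm tall) is pushed in, m: 0 out, 0.010 fully in, solid. The stop is clamped elsewhere each time: the free tip is at x = 95 to 120 mm from the seat point, not given closer. Its spring gives under 1 N; the seated roller's friction on the bars (2 to 4 N) keeps it in once let go.
- cup: White enamel cup with blue rim, 75 mm across, 96 mm tall; origin at its underside. Bystander, leave alone.
- tape_measure: Yellow-brown tape measure standing on edge, 30 x 68 x 58 mm; origin at its underside. Bystander, leave alone.
- driver_6: Light grey finned LED driver box, 64 x 122 x 39 mm; origin at its underside. Bystander, leave alone.
Not all that is in view belongs to the job. What is shaped like the part that bears roller_center but purple is not meant.

How it is judged:
By the outcome, as a careful person would: the job done as asked, in the order asked, and still so for the second after the job is handed in, with the robot touching nothing.
It also fails if it takes over 66 s, if anything falls off the work surface, if the arm or the gripper's body presses on something with over 40 N, if the wrist force passes 120 N, or if a joint passes its speed limit or range.

## Robot

A 6-joint arm with a two-finger parallel gripper is mounted at the origin on a cart in front of the work surface, level with it; the furniture and walls round the work are solid. World frame = base frame: x ahead of the robot, y to its left, z up, the work surface at z = 0. Lengths are in mm, angles in rad, forces in N, time in s.
With the tool pointing down it reaches from about 275 to 1000 mm from the base axis. Payload 8.4 kg.
Tool frame: the origin (TCP) lies midway between the tips of the shut fingers; the grasp point (between the pads) lies 19 mm behind it; z points along the fingers, y is the direction in which the jaws open and shut (so a half turn about z gives the same grasp; the last joint's range is limited). The gripper opens to 85 mm and grips with 20 to 120 N. Pads are 22 mm wide; open, the fingers measure 114 mm over their backs; the gripper's body (76 mm by 85 mm) begins 54 mm behind the grasp point. The pads swing forward as they close: fully open they stand 13 mm farther back than shut.
Start: joints at [-1.141, 0.353, 1.633, -0, 1.155, -0.002], TCP at [261.565, -567.637, 231.281] pointing down, gripper open.
Joint ranges: [-2.63, 2.63], [-0.92, 2.1], [0.06, 2.66], [-1.3, 4.44], [0, 2.69], [-3.02, 3.02]. Speed limits (rad/s): [2.22, 2.22, 2.79, 3.14, 3.14, 3.14].

## Interface

Orientations are given as [roll, pitch, yaw] about the fixed x, y, z axes, in that order (R = Rz(yaw) Ry(pitch) Rx(roll)).
In Python, from rig import r gives the robot as it stands.
- The arm moves only by the tool play_rows, never from a script. Its argument "moves" is a list of rows, each a list of 3 entries, a list of its own where there are three numbers: the turn, a rotation vector about the tool's x, y, z in degrees, then the shift along the tool's x, y, z in mm, then the opening, from 0 (shut) to 1 (fully open). A call has 1 to 20 rows; each row is the pose to reach, as a shift and turn from the pose measured when the call began, along the tool's axes at that moment; what a row does not reach only later rows make up. A row lasts 1/10 s, in which the tool goes at most 50 mm and 8.59 degrees, less where a joint would pass 70% of its speed; a pose out of reach is approached as far as the arm can. A call with a gripper value outside its range is refused whole. The fingers move at their own pace and stop on an object; "newtons" is the grip in N (left out, the last holds). Time passes only in rows, so rows that repeat a pose let the fingers close. It gives the time, the measured TCP pose, the force and the opening at its end, in the units of the state.
- r.sense(): the state, without advancing time (a new reading comes with each control period).
- r.grab_frame(name): name is "side" or "top"; returns a dict with "color" (400x640x3 uint8, red, green, blue), "K" (3x3 intrinsics, pixels), "k1" (the pictures are not rectified: a ray, as slopes to the right and down, at radius r is drawn at 1 + k1 r^2 times it, then the intrinsics apply), "rvec" (rotation vector, rad) and "tvec" (3), from world to camera coordinates, as OpenCV has them. Camera axes: x right, y down, z forward; pixel columns grow to the right and rows downward; lengths in mm; the calibration is good to about 2 mm. A picture is of the moment at which its call begins. There is no depth.
- r.sign_off(): hands the job in, once; it reports no verdict.
Trained networks look in a picture, given as the dict that the camera call returned (one of the last four; its "shot" number tells which), for a name from the list of things; names that differ only in an ending like _2 or _b are one class to them, and where a whole thing is asked for, a point or a joint stands for the part that bears it (a point fixed in the world has none). Each returns a list of dicts, best first, with "conf" (0 to 1); they miss things now and then, are a little off and sometimes report something else, mostly with a low value. They report only what shows in the picture. A call takes as long as a camera call. They do not tell look-alikes from the thing itself.
- r.silhouettes(picture, name): "mask" (400x640 bool, what is visible of it) and "location" ([column, row] in pixels, amid what is visible of it).
The state is a dict: "clock": time; "qpos": joint angles; "qvel": joint speeds; "joint_efforts": joint torques, N m; "eef_pos": TCP position; "tcp_rot": TCP orientation; "contact_force": force on the tool from outside, world axes, zero at the start; "wrist_torque": the same for the moment, N m; "opening": opening from 0.0 (shut) to 1.0 (fully open).
Only numpy, scipy, OpenCV 4.12 (cv2) and the standard library are available. Lean on these libraries where they do the work, as an engineer would, in place of code of your own. Each camera call takes 0.05 s, during which the arm holds its last target.

## Working session

There is one attempt and no reset: what is moved stays moved. The work goes in short steps, Python scripts to look and compute and a tool call to move; the robot and the scene stay as the last step left them, time stands still between calls to the robot, and variables do not carry over. Pictures are saved under pics/ and viewed, and the job is handed in when it is done.

Besides the shell and the picture viewer there is one more tool, called after "Request:" as a command line: name --argument value ..., lists and objects as JSON in quotes. play_rows: Moves the arm, as the interface text tells. Its arguments: {"type":"object","properties":{"moves":{"type":"array"},"newtons":{"type":"number"}},"required":["moves"]}

```bash
mkdir -p pics; ls
python3 - <<'E'
from rig import r
import cv2,numpy as np
s=r.sense(); print({k:np.round(v,3) for k,v in s.items()})
for n in("side","top"):
    f=r.grab_frame(n); cv2.imwrite(f"pics/{n}0.png",f["color"][:,:,::-1]); print(n,f["K"],f["k1"],f["rvec"],f["tvec"])
    for t in("roller_center","plunger","cup","tape_measure","driver_6","cradle_seat","ramp_foot"):
        try:
            for d in r.silhouettes(f,t): print(t,d["conf"],d["location"],d["mask"].sum())
        except Exception as e: print(t,e)
E
```

```text
pics
{'clock': np.float64(0.0), 'qpos': array([-1.141,  0.354,  1.634, -0.   ,  1.155, -0.002]), 'qvel': array([ 0.001, -0.   ,  0.   ,  0.   ,  0.002, -0.001]), 'joint_efforts': array([ 2.0000e-03, -6.0525e+01, -3.4207e+01, -0.0000e+00,  1.0000e-02,
        0.0000e+00]), 'eef_pos': array([ 261.349, -567.195,  230.546]), 'tcp_rot': array([-3.14 , -0.   ,  0.432]), 'contact_force': array([-0.055, -0.321,  0.535]), 'wrist_torque': array([-0.011,  0.031, -0.004]), 'opening': np.float64(1.002)}
side [[368.68944519   0.         322.22272547]
 [  0.         368.68944519 200.19199822]
 [  0.           0.           1.        ]] -0.0012930142640204922 [ 0.47845298 -2.40857527  1.62882943] [ 574.44811707  154.51314634 1039.33580877]
roller_center 0.93 [237.7, 225.8] 872
roller_center 0.86 [374.5, 211.5] 799
plunger 0.48 [297.7, 230.1] 58
plunger 0.31 [338.7, 254.4] 2632
cup 0.74 [288.5, 283.6] 1689
tape_measure 0.61 [343.8, 295.2] 660
driver_6 0.63 [344.3, 291.9] 602
driver_6 0.58 [386.0, 177.0] 289
cradle_seat 0.76 [340.0, 253.8] 2543
ramp_foot 0.84 [337.8, 252.1] 2465
top [[506.67741891   0.         311.51529775]
 [  0.         506.67741891 203.06976924]
 [  0.           0.           1.        ]] -0.05800356455557833 [ 2.14170771 -2.13485125  0.16301955] [  35.20363583  593.11011067 1756.55580156]
roller_center 0.88 [259.9, 145.6] 698
roller_center 0.58 [333.8, 243.7] 663
cup 0.7 [194.1, 224.3] 369
tape_measure 0.71 [208.4, 257.9] 147
driver_6 0.6 [434.1, 230.1] 554
driver_6 0.38 [333.8, 245.7] 641
cradle_seat 0.86 [268.8, 240.1] 2659
```

Run:
```python
import cv2,numpy as np
a=cv2.imread("pics/side0.png");b=cv2.imread("pics/top0.png")
cv2.imwrite("pics/s1.png",cv2.resize(a[120:340,180:460],None,fx=2.7,fy=2.7,interpolation=cv2.INTER_CUBIC))
cv2.imwrite("pics/t1.png",cv2.resize(b[90:310,150:470],None,fx=2.5,fy=2.5,interpolation=cv2.INTER_CUBIC))
```

```text
(no output)
```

View pics/s1.png

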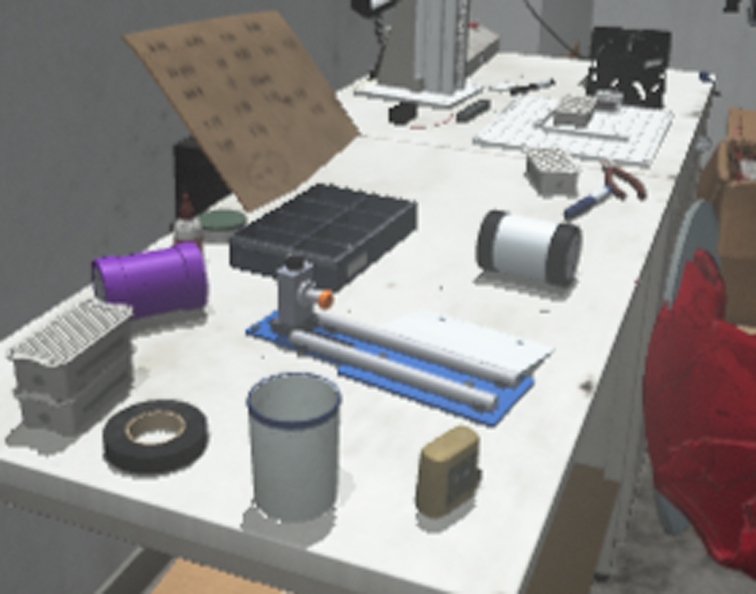

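View pics/t1.png

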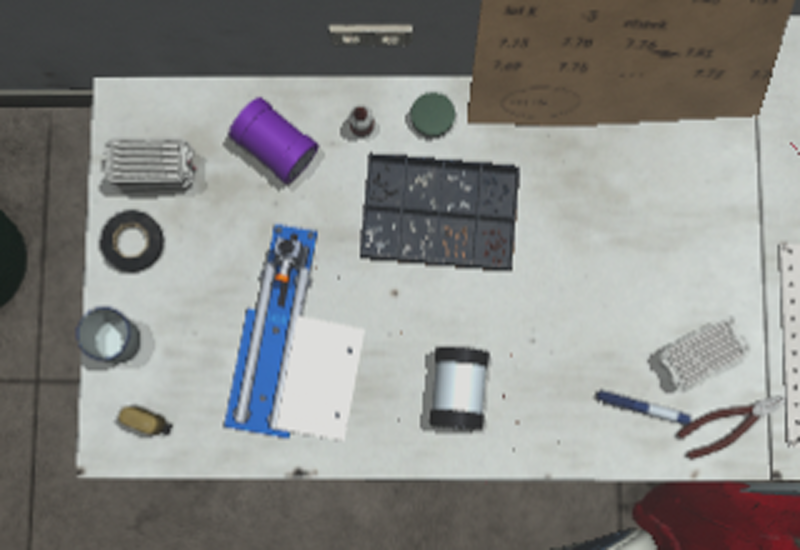

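View pics/top0.png

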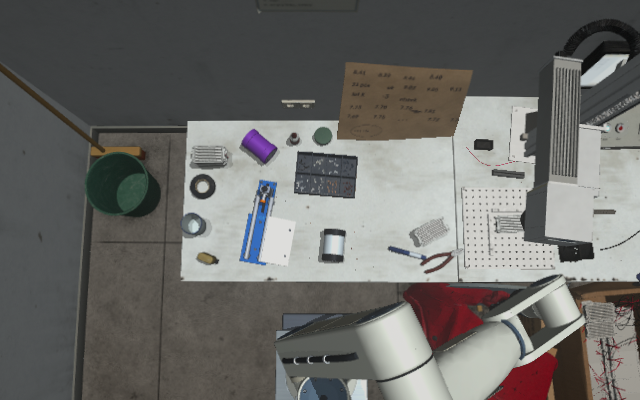

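View pics/side0.png

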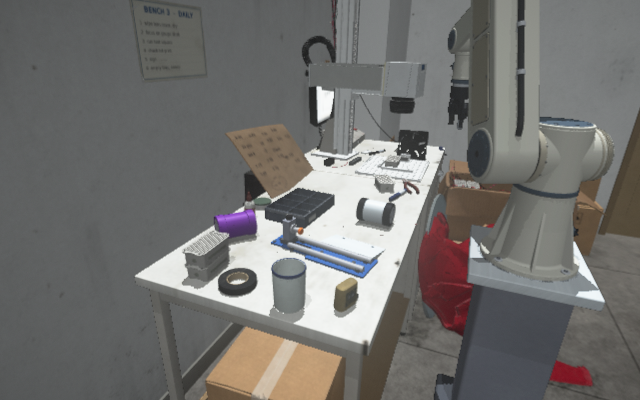

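Top picture: aluminium roller with black rims at (334,245), side (374,211); the look-alike is purple at top (260,146), side (238,226). The aluminium one is meant. The cradle is at top (262,230). Next I measure in close crops.

```bash
cat > h.py <<'E'
import cv2,numpy as np
from rig import r
def proj(f,P):
    return cv2.projectPoints(np.float64(P).reshape(-1,1,3),np.float64(f["rvec"]),np.float64(f["tvec"]),f["K"],np.float64([f["k1"],0,0,0]))[0][:,0]
def onz(f,px,z):
    u=cv2.undistortPoints(np.float64(px).reshape(-1,1,2),f["K"],np.float64([f["k1"],0,0,0]))[:,0]
    R=cv2.Rodrigues(np.float64(f["rvec"]))[0];C=-R.T@np.float64(f["tvec"]).ravel()
    d=np.c_[u,np.ones(len(u))]@R
    return C+d*((z-C[2])/d[:,2])[:,None]
E
python3 - <<'E'
from h import *
f=r.grab_frame("top")
print("cam",-cv2.Rodrigues(f["rvec"])[0].T@f["tvec"].ravel())
b=f["color"][:,:,::-1]
cv2.imwrite("pics/t2.png",cv2.resize(b[175:270,230:310],None,fx=6.3,fy=6.3,interpolation=cv2.INTER_NEAREST))
cv2.imwrite("pics/t3.png",cv2.resize(b[220:270,310:360],None,fx=12,fy=12,interpolation=cv2.INTER_NEAREST))
m=[d for d in r.silhouettes(f,"roller_center") if abs(d["location"][0]-334)<8][0]["mask"]
ys,xs=np.nonzero(m);rect=cv2.minAreaRect(np.c_[xs,ys].astype(np.float32));print(rect,onz(f,cv2.boxPoints(rect),50),onz(f,[rect[0]],40))
for z in (0,20,51): print(z,onz(f,[[264,225]],z))
np.save("mtop.npy",m)
E
```

```text
cam [ 312.55871327   29.45548726 1827.55208089]
((333.4482727050781, 245.12069702148438), (21.342689514160156, 32.5538330078125), 4.763641834259033) [[389.70286134   1.64953579  50.        ]
 [503.57199068  -7.80670901  50.        ]
 [497.51029504 -82.7356872   50.        ]
 [383.74946227 -72.58643909  50.        ]] [[444.11547405 -40.74158804  40.        ]]
0 [[519.21864394 209.51348089   0.        ]]
20 [[516.95704021 207.54299813  20.        ]]
51 [[513.45155442 204.48874985  51.        ]]
```

View pics/t2.png

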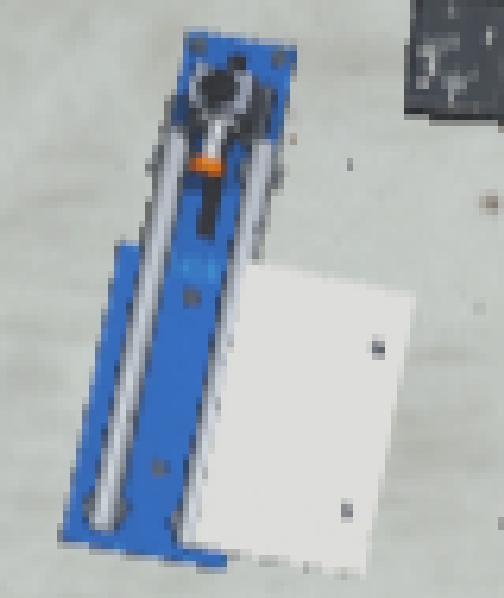

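View pics/t3.png

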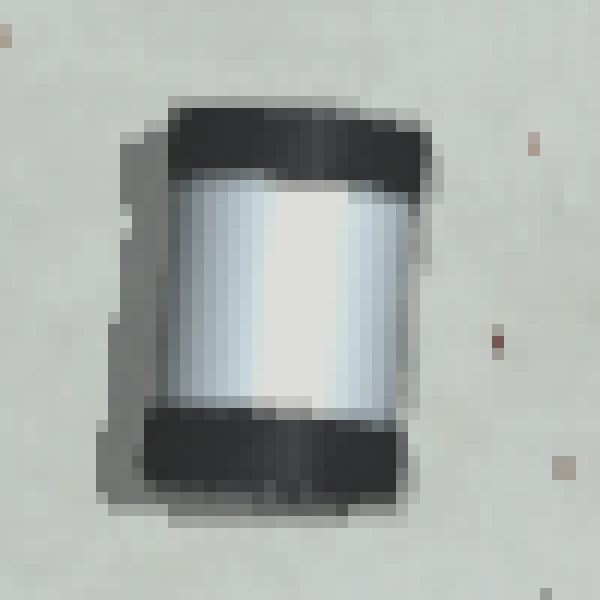

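```bash
cat >> h.py <<'E'
def W(c,P):
    x,y,t=c;P=np.float64(P).reshape(-1,3);co,si=np.cos(t),np.sin(t)
    return np.c_[x+co*P[:,0]-si*P[:,1],y+si*P[:,0]+co*P[:,1],P[:,2]]
E
python3 - <<'E'
from h import *
from scipy.optimize import least_squares
f=r.grab_frame("top");g=r.grab_frame("side")
crop=lambda p:np.float64(p)/6.3+[230,175]-0.42
obj=[[60.5,-28,20],[60.5,-126,0],[-104.5,-126,0],[-104.5,-28,20],[-105,25,20]]
px=crop([[245,263],[415,293],[363,576],[187,543],[103,530]])
# bar direction points: perpendicular residual only
def res(c):
    e=(proj(f,W(c,obj))-px)
    a=proj(f,W(c,[[-105,25,20],[130,25,20]]))
    n=np.array([-(a[1]-a[0])[1],(a[1]-a[0])[0]]);n/=np.linalg.norm(n)
    q=(crop([[173,135],[103,525],[138,330]])-a[0])@n
    return np.r_[e[:,0],e[:,1]*1,q*2]
s=least_squares(res,[510,205,-0.1]);c=s.x;print(c,np.round(s.fun,2));np.save("c.npy",c)
# plunger tip
for z in(51,):print("tip",onz(f,crop([[207,178],[207,158]]),z))
P=onz(f,crop([[207,178]]),51)[0];co,si=np.cos(c[2]),np.sin(c[2]);print("tip local",co*(P[0]-c[0])+si*(P[1]-c[1]),-si*(P[0]-c[0])+co*(P[1]-c[1]))
lines=[([-105,25,20],[130,25,20]),([-105,-25,20],[130,-25,20]),([60.5,-126,0],[-104.5,-126,0]),([60.5,-28,20],[60.5,-126,0]),([-104.5,-28,20],[-104.5,-126,0]),([95,0,51],[120,0,51])]
# roller: estimate
rc=np.array([444,-41.])
for F,n,(x0,y0,w,h,k) in((f,"t",(230,175,130,95,6)),(g,"s",(260,180,150,100,5))):
    im=cv2.resize(F["color"][y0:y0+h,x0:x0+w,::-1],None,fx=k,fy=k,interpolation=cv2.INTER_CUBIC)
    for a in lines:
        p=((proj(F,W(c,a))-[x0,y0]+.5)*k).astype(int);cv2.line(im,tuple(map(int,p[0])),tuple(map(int,p[1])),(0,0,255),1)
    cv2.imwrite(f"pics/ov_{n}.png",im)
E
```

```text
[ 4.94960971e+02  2.29759521e+02 -1.61832842e-01] [-0.1  -0.07  0.4   0.9  -0.43 -0.48 -0.13  0.02  0.49  0.21 -0.23  0.47
  0.12]
tip [[592.62279726 211.46439186  51.        ]
 [604.05275474 211.67723152  51.        ]]
tip local 99.33358551306709 -2.320085361810566
```

View pics/ov_t.png

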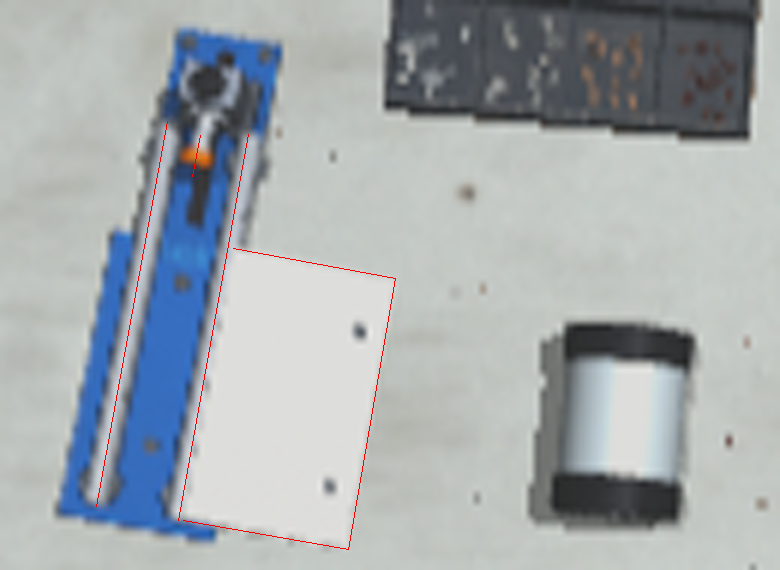

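View pics/ov_s.png

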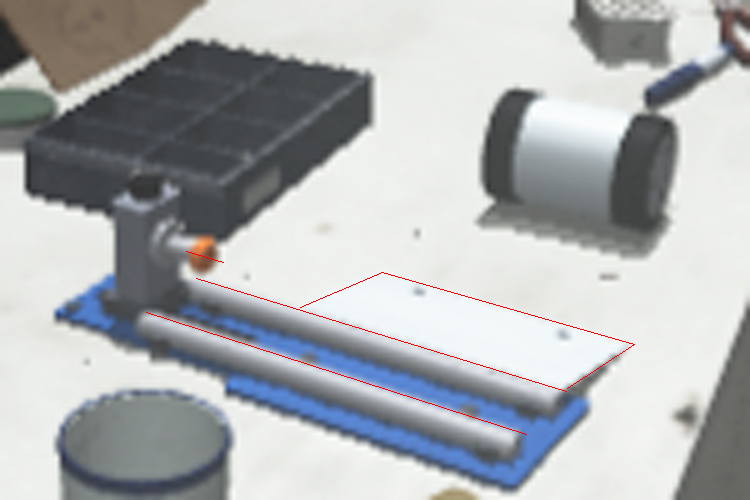

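```bash
cat >> h.py <<'E'
from scipy.optimize import least_squares
def hull(F,p,z=38):
    x,y,t=p;a=np.linspace(0,2*np.pi,40,endpoint=False)
    L=np.vstack([np.c_[np.full(40,s),38*np.cos(a),z+38*np.sin(a)] for s in(-55,55)])
    return cv2.convexHull(proj(F,W([x,y,t],L)).astype(np.float32))
def roller(frames,near,p0,z=38):
    cs=[]
    for F,nr in zip(frames,near):
        ds=[d for d in r.silhouettes(F,"roller_center") if np.hypot(*(np.array(d["location"])-nr))<40]
        if not ds: print("miss");continue
        ds.sort(key=lambda d:np.hypot(*(np.array(d["location"])-nr)))
        print(ds[0]["conf"],ds[0]["location"],ds[0]["mask"].sum())
        m=cv2.resize(ds[0]["mask"].astype(np.uint8)*255,None,fx=4,fy=4,interpolation=cv2.INTER_LINEAR)
        c=max(cv2.findContours((m>127).astype(np.uint8),0,cv2.CHAIN_APPROX_NONE)[0],key=len)[:,0]
        cs.append((F,(c[::3]+.5)/4-.5))
    def res(p,o=None):
        return np.concatenate([[cv2.pointPolygonTest(hull(F,p,z),(float(u),float(v)),True)*1.0 for u,v in c] for F,c in (cs if o is None else [cs[o]])])
    out=[]
    for o in [None]+list(range(len(cs))):
        s=least_squares(res,p0,args=(o,),loss="soft_l1",f_scale=.5,x_scale=[10,10,.1],diff_step=1e-3);out.append(s.x);print(o,np.round(s.x,3),"rms",np.sqrt(np.mean(res(s.x,o)**2)).round(2))
    return out
E
python3 - <<'E'
from h import *
f=r.grab_frame("top");g=r.grab_frame("side")
roller([f,g],[(334,245),(374,211)],[444,-41,-.085])
print(r.sense()["clock"])
E
```

```text
0.87 [330.9, 246.1] 658
0.69 [376.7, 212.3] 857
None [ 4.45202e+02 -3.89000e+01 -8.10000e-02] rms 0.67
0 [ 4.43377e+02 -3.96360e+01 -8.50000e-02] rms 0.62
1 [ 4.46316e+02 -3.79390e+01 -8.60000e-02] rms 0.57
1.2
```

Request:
play_rows --moves '[[[0,0,8],[50,-50,0],1],[[0,0,16],[100,-100,0],1],[[0,0,24],[140,-145,0],1],[[0,0,29.6],[180,-185,10],1],[[0,0,29.6],[215,-222,20],1],[[0,0,29.6],[250,-258,30],1],[[0,0,29.6],[285,-295,40],1],[[0,0,29.6],[320,-330,50],1],[[0,0,29.6],[350,-365,60],1],[[0,0,29.6],[375,-390,70],1],[[0,0,29.6],[388,-403,80],1],[[0,0,29.6],[388,-403,80],1],[[0,0,29.6],[388,-403,80],1],[[0,0,29.6],[388,-403,80],1]]'

```text
clock: 2.6
eef_pos: [445.2, -39.3, 151.4]
tcp_rot: [3.141, 0.0, -0.083]
contact_force: [0.0, -0.2, 0.6]
opening: 1.0
```

Run:
```python
from h import *
g=r.grab_frame("side");f=r.grab_frame("top")
print({k:np.round(v,3) for k,v in r.sense().items() if k in("clock","eef_pos","tcp_rot","opening")})
cv2.imwrite("pics/s5.png",cv2.resize(g["color"][120:270,300:460,::-1],None,fx=4,fy=4,interpolation=cv2.INTER_CUBIC))
cv2.imwrite("pics/t5.png",cv2.resize(f["color"][200:300,280:400,::-1],None,fx=5,fy=5,interpolation=cv2.INTER_CUBIC))
```

```text
{'clock': np.float64(2.7), 'eef_pos': array([445.242, -40.118, 151.652]), 'tcp_rot': array([ 3.141, -0.   , -0.086]), 'opening': np.float64(1.001)}
```

View pics/s5.png

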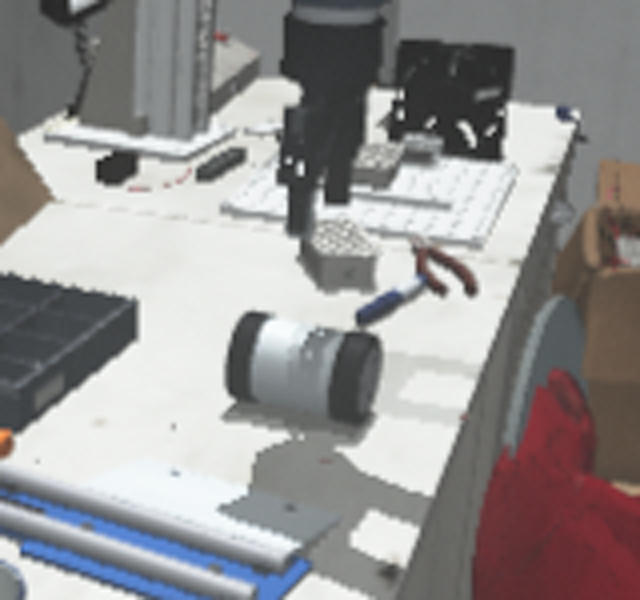

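View pics/t5.png

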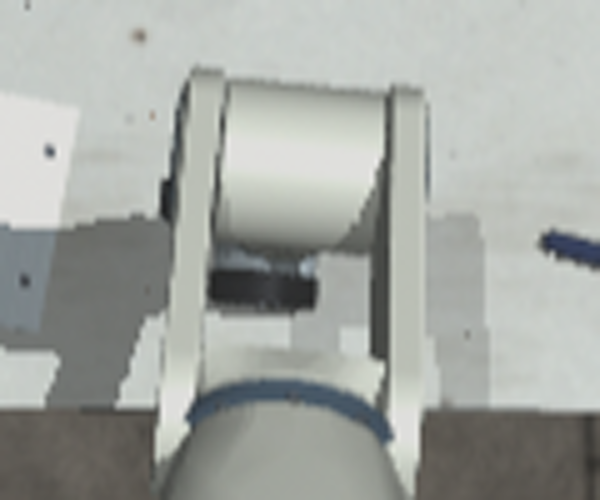

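Side view: the roller at side px (376,212) is below the open jaws. The jaws straddle it along the rolling direction as a cage, without gripping.

Request:
play_rows --moves '[[[0,0,0],[0,-1,20],1],[[0,0,0],[0,-1,40],1],[[0,0,0],[0,-1,60],1],[[0,0,0],[0,-1,80],1],[[0,0,0],[0,-1,90],1],[[0,0,0],[0,-1,100],1],[[0,0,0],[0,-1,110],1],[[0,0,0],[0,-1,120],1],[[0,0,0],[0,-1,130],1],[[0,0,0],[0,-1,136],1],[[0,0,0],[0,-1,136],1],[[0,0,0],[0,-1,136],1]]'

```text
clock: 3.9
eef_pos: [445.4, -39.1, 15.6]
tcp_rot: [3.141, -0.0, -0.085]
contact_force: [0.4, 0.4, -0.2]
opening: 0.996
```

Run:
```python
from h import *
g=r.grab_frame("side")
print({k:np.round(v,3) for k,v in r.sense().items() if k in("clock","eef_pos","tcp_rot","opening","contact_force")})
cv2.imwrite("pics/s6.png",cv2.resize(g["color"][120:270,300:460,::-1],None,fx=4,fy=4,interpolation=cv2.INTER_CUBIC))
```

```text
{'clock': np.float64(3.95), 'eef_pos': array([445.554, -39.126,  15.803]), 'tcp_rot': array([ 3.141e+00, -1.000e-03, -8.500e-02]), 'contact_force': array([ 0.2  ,  0.109, -0.224]), 'opening': np.float64(0.999)}
```

View pics/s6.png

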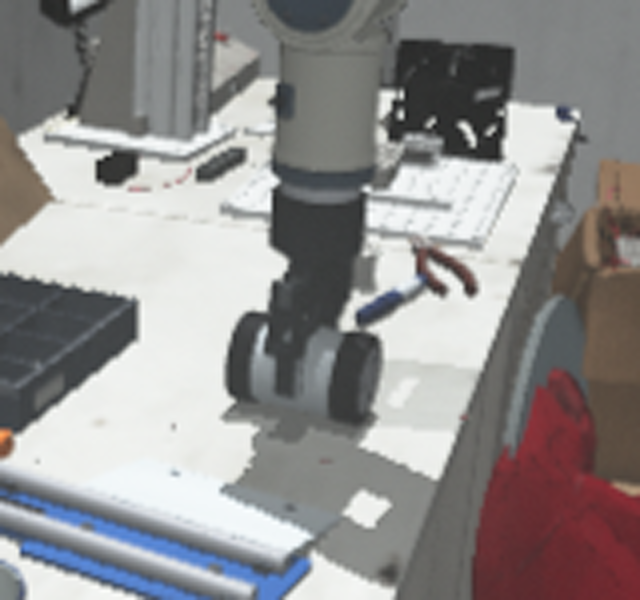

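Request:
play_rows --moves '[[[0,0,0],[0,0,0],0.95],[[0,0,0],[0,0,0],0.9],[[0,0,0],[0,0,0],0.87],[[0,0,0],[0,0,0],0.87],[[0,0,0],[0,0,0],0.87],[[0,0,2],[0,0,0],0.87],[[0,0,4],[0,0,0],0.87],[[0,0,5],[0,0,0],0.87],[[0,0,6],[0,0,0],0.87],[[0,0,7],[0,0,0],0.87],[[0,0,8],[0,0,0],0.87],[[0,0,8],[0,0,0],0.87]]' --newtons 20

```text
clock: 5.15
eef_pos: [445.6, -39.1, 15.8]
tcp_rot: [3.141, -0.001, -0.226]
contact_force: [-0.2, -0.4, 0.0]
opening: 0.874
```

```bash
cat > look.py <<'E'
from h import *
import sys
n=sys.argv[1]
g=r.grab_frame("side")
print({k:np.round(v,3) for k,v in r.sense().items() if k in("clock","eef_pos","tcp_rot","opening","contact_force","wrist_torque")})
x0,y0,w,h,k=map(int,sys.argv[2:7]) if len(sys.argv)>2 else (300,120,160,150,4)
cv2.imwrite(f"pics/{n}.png",cv2.resize(g["color"][y0:y0+h,x0:x0+w,::-1],None,fx=k,fy=k,interpolation=cv2.INTER_CUBIC))
E
python3 look.py s7
```

```text
{'clock': np.float64(5.2), 'eef_pos': array([445.568, -39.131,  15.803]), 'tcp_rot': array([ 3.141e+00, -1.000e-03, -2.250e-01]), 'contact_force': array([-0.117, -0.659,  0.187]), 'wrist_torque': array([-0.027,  0.01 , -0.007]), 'opening': np.float64(0.873)}
```

View pics/s7.png

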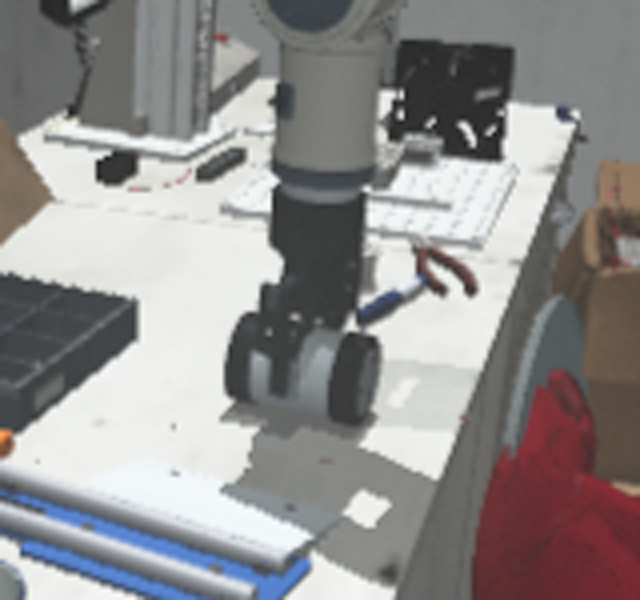

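Request:
play_rows --moves '[[[0,0,1],[0,0,0],0.87],[[0,0,2],[0,0,0],0.87],[[0,0,3],[0,0,0],0.87],[[0,0,4],[0,0,0],0.87],[[0,0,5],[0,0,0],0.87],[[0,0,5],[0,0,0],0.87]]'

```text
clock: 5.8
eef_pos: [445.6, -39.1, 15.8]
tcp_rot: [3.142, -0.001, -0.313]
contact_force: [-0.9, 0.5, -0.4]
opening: 0.87
```

```bash
python3 look.py s8
```

```text
{'clock': np.float64(5.85), 'eef_pos': array([445.562, -39.11 ,  15.81 ]), 'tcp_rot': array([ 3.142e+00, -1.000e-03, -3.120e-01]), 'contact_force': array([-0.19 ,  0.542, -0.317]), 'wrist_torque': array([0.06 , 0.007, 0.007]), 'opening': np.float64(0.871)}
```

View pics/s8.png

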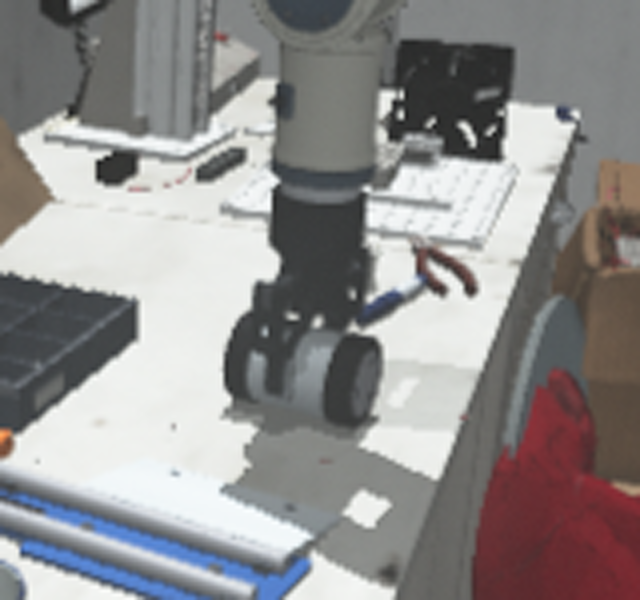

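```bash
sed -i 's/,key=len)\[:,0\]/,key=len)[:,0]; hh=cv2.convexHull(c); c=np.array([p for p in c if cv2.pointPolygonTest(hh,(float(p[0]),float(p[1])),True)<3])/' h.py
python3 - <<'E'
from h import *
g=r.grab_frame("side")
roller([g],[(376,212)],[446,-39,-.085])
E
```

```text
0.74 [377.1, 213.1] 640
None [ 4.46354e+02 -2.94690e+01 -6.80000e-02] rms 2.57
0 [ 4.46354e+02 -2.94690e+01 -6.80000e-02] rms 2.57
```

Run:
```python
from h import *
g=r.grab_frame("side")
im=g["color"][185:240,345:405,::-1]
ims=[]
for y in(-.085,-.165,-.22):
    a=cv2.resize(im,None,fx=6,fy=6,interpolation=cv2.INTER_CUBIC)
    t=np.linspace(0,2*np.pi,60)
    for s in(-55,55,33,-33):
        p=proj(g,W([446.3,-38,y],np.c_[np.full(60,s),38*np.cos(t),38+38*np.sin(t)]))
        cv2.polylines(a,[((p-[345,185]+.5)*6).astype(np.int32)],True,(0,0,255),1)
    ims.append(a)
cv2.imwrite("pics/s9.png",cv2.resize(np.hstack(ims),(800,800*330//1080)))
```

```text
(no output)
```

View pics/s9.png

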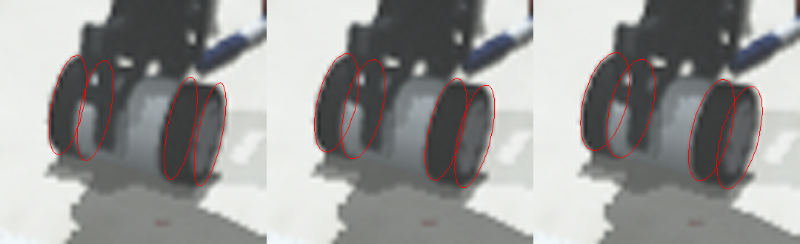

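Request:
play_rows --moves '[[[0,0,-2],[0,0,0],0.88],[[0,0,-5],[0,0,0],0.9],[[0,0,-8],[0,0,0],0.92],[[0,0,-8.6],[0,0,0],0.92],[[0,0,-8.6],[0,0,0],0.92]]'

```text
clock: 6.5
eef_pos: [445.6, -39.1, 15.8]
tcp_rot: [3.141, -0.001, -0.163]
contact_force: [0.4, 0.6, 0.7]
opening: 0.921
```

Request:
play_rows --moves '[[[0,0,0],[0,-2,0],0.92],[[0,0,0],[0,-5,0],0.92],[[0,0,0],[0,-8,0],0.92],[[0,0,0],[0,-12,0],0.92],[[0,0,0],[0,-16,0],0.92],[[0,0,0],[0,-20,0],0.92],[[0,0,0],[0,-24,0],0.92],[[0,0,0],[0,-28,0],0.92],[[0,0,0],[0,-32,0],0.92],[[0,0,0],[0,-36,0],0.92],[[0,0,0],[0,-40,0],0.92],[[0,0,0],[0,-44,0],0.92],[[0,0,0],[0,-48,0],0.92],[[0,0,0],[0,-52,0],0.92],[[0,0,0],[0,-56,0],0.92],[[0,0,0],[0,-60,0],0.92],[[0,0,0],[0,-64,0],0.92],[[0,0,0],[0,-68,0],0.92],[[0,0,0],[0,-72,0],0.92],[[0,0,0],[0,-76,0],0.92]]'

```text
clock: 8.5
eef_pos: [458.0, 36.2, 15.8]
tcp_rot: [3.141, -0.001, -0.163]
contact_force: [0.8, -0.2, -0.3]
opening: 0.92
```

```bash
python3 look.py s10 270 150 150 120 5
```

```text
{'clock': np.float64(8.55), 'eef_pos': array([458.149,  36.568,  15.834]), 'tcp_rot': array([-3.142e+00, -1.000e-03, -1.630e-01]), 'contact_force': array([ 0.021, -0.363, -0.336]), 'wrist_torque': array([-0.031, -0.022, -0.013]), 'opening': np.float64(0.922)}
```

View pics/s10.png

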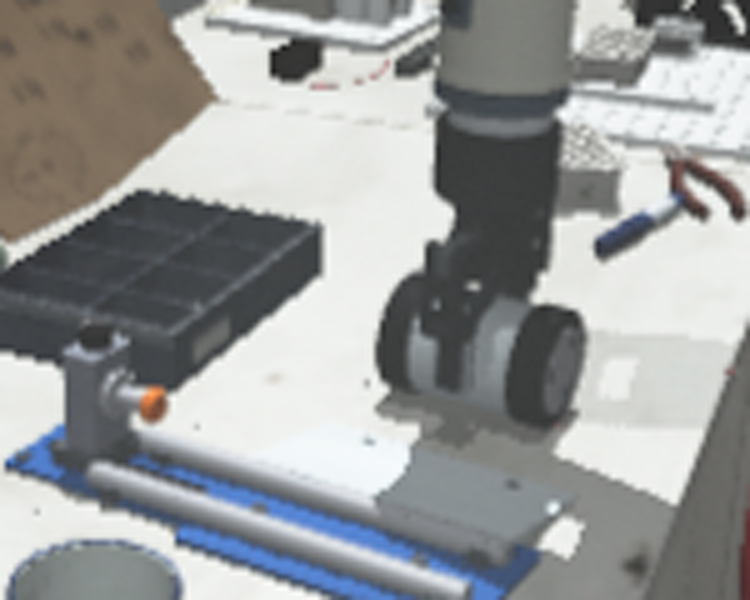

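Request:
play_rows --moves '[[[0,0,0],[0,-4,0],0.92],[[0,0,0],[0,-8,0],0.92],[[0,0,0],[0,-12,0],0.92],[[0,0,0],[0,-16,0],0.92],[[0,0,0],[0,-20,0],0.92],[[0,0,0],[0,-24,0],0.92],[[0,0,0],[0,-28,0],0.92],[[0,0,0],[0,-32,0],0.92],[[0,0,0],[0,-36,0],0.92],[[0,0,0],[0,-40,0],0.92],[[0,0,0],[0,-44,0],0.92],[[0,0,0],[0,-48,0],0.92],[[0,0,0],[0,-52,0],0.92],[[0,0,0],[0,-56,0],0.92],[[0,0,0],[0,-60,0],0.92],[[0,0,0],[0,-64,0],0.92],[[0,0,0],[0,-68,-0.5],0.92],[[0,0,0],[0,-72,-1],0.92],[[0,0,0],[0,-76,-2],0.92],[[0,0,0],[0,-80,-3],0.92]]'

```text
clock: 10.55
eef_pos: [471.0, 115.6, 18.9]
tcp_rot: [3.141, -0.001, -0.163]
contact_force: [-0.6, -3.7, 1.9]
opening: 0.917
```

```bash
python3 look.py s11 270 150 150 120 5
```

```text
{'clock': np.float64(10.6), 'eef_pos': array([471.426, 116.187,  19.093]), 'tcp_rot': array([-3.141e+00, -1.000e-03, -1.630e-01]), 'contact_force': array([-0.084, -0.07 , -0.051]), 'wrist_torque': array([ 0.025, -0.005,  0.003]), 'opening': np.float64(0.917)}
```

View pics/s11.png

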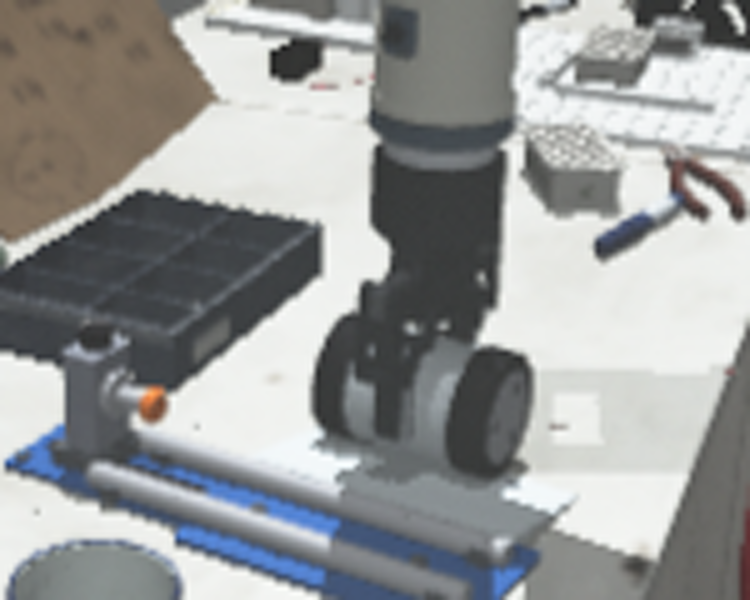

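Request:
play_rows --moves '[[[0,0,0],[0,-3,-0.6],0.92],[[0,0,0],[0,-6,-1.2],0.92],[[0,0,0],[0,-9,-1.8],0.92],[[0,0,0],[0,-12,-2.4],0.92],[[0,0,0],[0,-15,-3],0.92],[[0,0,0],[0,-18,-3.6],0.92],[[0,0,0],[0,-21,-4.2],0.92],[[0,0,0],[0,-24,-4.8],0.92],[[0,0,0],[0,-27,-5.4],0.92],[[0,0,0],[0,-30,-6],0.92],[[0,0,0],[0,-33,-6.6],0.92],[[0,0,0],[0,-36,-7.2],0.92],[[0,0,0],[0,-39,-7.8],0.92],[[0,0,0],[0,-42,-8.4],0.92],[[0,0,0],[0,-45,-9],0.92],[[0,0,0],[0,-48,-9.6],0.92],[[0,0,0],[0,-51,-10.2],0.92],[[0,0,0],[0,-54,-10.8],0.92],[[0,0,0],[0,-57,-11.4],0.92],[[0,0,0],[0,-60,-12],0.92]]'

```text
clock: 12.6
eef_pos: [481.2, 175.6, 31.2]
tcp_rot: [-3.141, -0.001, -0.163]
contact_force: [-0.9, -3.2, 2.3]
opening: 0.92
```

```bash
python3 look.py s12 270 150 150 120 5
```

```text
{'clock': np.float64(12.65), 'eef_pos': array([481.534, 176.138,  31.281]), 'tcp_rot': array([-3.141e+00, -2.000e-03, -1.630e-01]), 'contact_force': array([-0.266, -0.504, -0.84 ]), 'wrist_torque': array([-0.171,  0.023, -0.005]), 'opening': np.float64(0.922)}
```

View pics/s12.png

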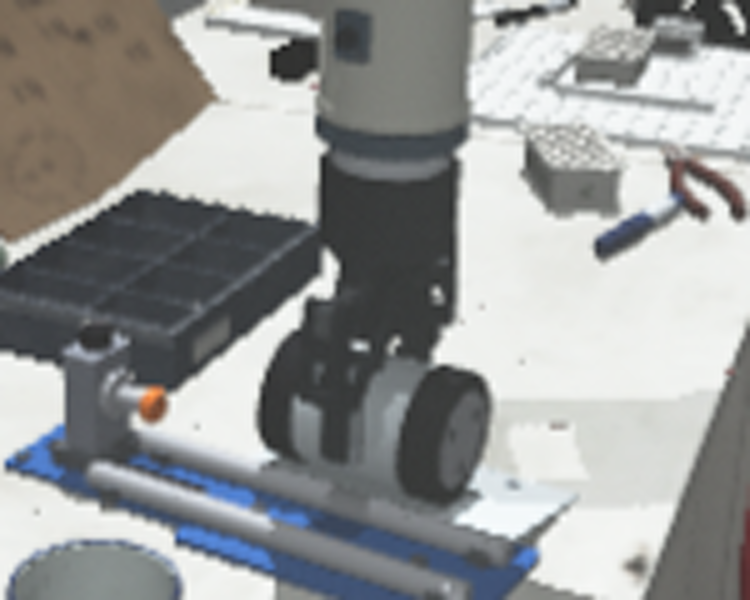

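Request:
play_rows --moves '[[[0,0,0],[0,-3,-0.6],0.92],[[0,0,0],[0,-6,-1.2],0.92],[[0,0,0],[0,-9,-1.8],0.92],[[0,0,0],[0,-12,-2.4],0.92],[[0,0,0],[0,-15,-3],0.92],[[0,0,0],[0,-18,-3.6],0.92],[[0,0,0],[0,-21,-4.2],0.92],[[0,0,0],[0,-24,-4.7],0.92],[[0,0,0],[0,-26,-5],0.92],[[0,0,0],[0,-28,-5],0.92],[[0,0,0],[0,-30,-5],0.92],[[0,0,0],[0,-32,-5],0.92],[[0,0,0],[0,-34,-5],0.92],[[0,0,0],[0,-36,-5],0.92],[[0,0,0],[0,-38,-5],0.92],[[0,0,0],[0,-40,-4.5],0.92],[[0,0,0],[0,-42,-4],0.92],[[0,0,0],[0,-44,-3],0.92],[[0,0,0],[0,-46,-2],0.92],[[0,0,0],[0,-48,-1],0.92]]'

```text
clock: 14.65
eef_pos: [489.4, 223.7, 32.2]
tcp_rot: [-3.141, -0.002, -0.163]
contact_force: [-0.1, 2.1, -1.3]
opening: 0.924
```

```bash
python3 look.py s13 270 150 150 120 5
```

```text
{'clock': np.float64(14.7), 'eef_pos': array([489.47 , 224.013,  32.138]), 'tcp_rot': array([-3.14e+00, -2.00e-03, -1.63e-01]), 'contact_force': array([-0.049,  3.051, -0.839]), 'wrist_torque': array([ 0.364, -0.052, -0.01 ]), 'opening': np.float64(0.924)}
```

View pics/s13.png

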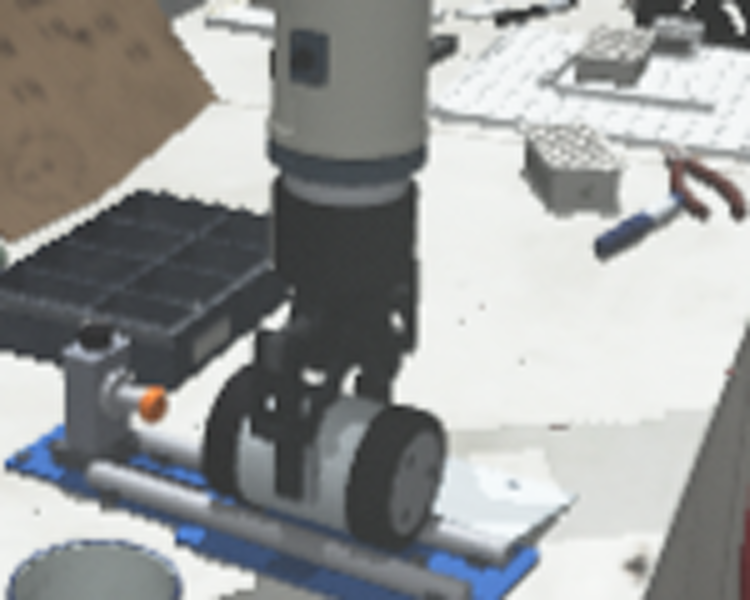

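Request:
play_rows --moves '[[[0,0,0],[0,-1,0],0.92],[[0,0,0],[0,-2,0],0.92],[[0,0,0],[0,-3,0],0.92],[[0,0,0],[0,-4,0],0.92],[[0,0,0],[0,-5,0],0.92],[[0,0,0],[0,-5,0],0.92],[[0,0,0],[0,-5,0],0.92]]'

```text
clock: 15.4
eef_pos: [490.2, 228.9, 32.1]
tcp_rot: [-3.14, -0.002, -0.163]
contact_force: [0.3, 0.3, 0.3]
opening: 0.92
```

```bash
python3 look.py s14 270 150 150 120 5
```

```text
{'clock': np.float64(15.45), 'eef_pos': array([490.254, 228.853,  32.142]), 'tcp_rot': array([-3.14e+00, -2.00e-03, -1.63e-01]), 'contact_force': array([ 1.547, -0.179, -0.338]), 'wrist_torque': array([ 0.023,  0.051, -0.043]), 'opening': np.float64(0.921)}
```

View pics/s14.png

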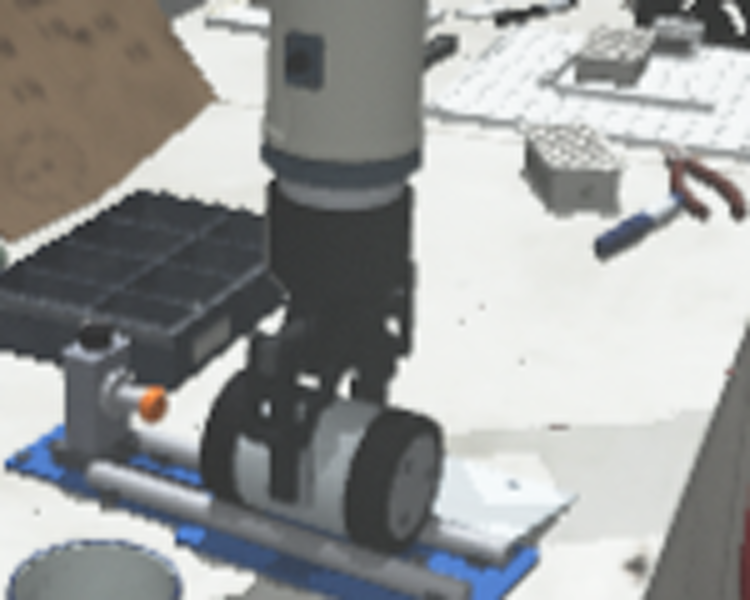

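Request:
play_rows --moves '[[[0,0,0],[0,0,0],0.96],[[0,0,0],[0,0,0],1],[[0,0,0],[0,0,0],1],[[0,0,0],[0,0,-4],1],[[0,0,0],[0,0,-10],1],[[0,0,0],[0,0,-20],1],[[0,0,0],[0,0,-35],1],[[0,0,0],[0,0,-55],1],[[0,0,0],[0,0,-80],1],[[0,0,0],[-25,0,-90],1],[[0,0,0],[-65,0,-90],0.7],[[0,0,0],[-110,0,-90],0.4],[[0,0,0],[-140,0,-90],0],[[0,0,0],[-140,0,-90],0],[[0,0,0],[-140,0,-90],0]]'

```text
clock: 16.95
eef_pos: [352.2, 252.1, 122.8]
tcp_rot: [-3.139, -0.003, -0.162]
contact_force: [0.2, 0.8, -0.1]
opening: 0.142
```

```bash
python3 look.py s15 270 150 150 120 5
python3 - <<'E'
from h import *
f=r.grab_frame("top");g=r.grab_frame("side")
cv2.imwrite("pics/t15.png",cv2.resize(f["color"][170:280,220:340,::-1],None,fx=5,fy=5,interpolation=cv2.INTER_CUBIC))
roller([g],[(333,240)],[489,229,-.162],z=51)
E
```

```text
{'clock': np.float64(17.0), 'eef_pos': array([352.945, 252.139, 122.741]), 'tcp_rot': array([-3.139, -0.004, -0.163]), 'contact_force': array([-0.286,  0.198, -0.764]), 'wrist_torque': array([-0.029, -0.024, -0.039]), 'opening': np.float64(0.055)}
0.64 [334.6, 241.2] 1244
None [ 4.93253e+02  2.32419e+02 -1.29000e-01] rms 0.72
0 [ 4.93253e+02  2.32419e+02 -1.29000e-01] rms 0.72
```

View pics/s15.png

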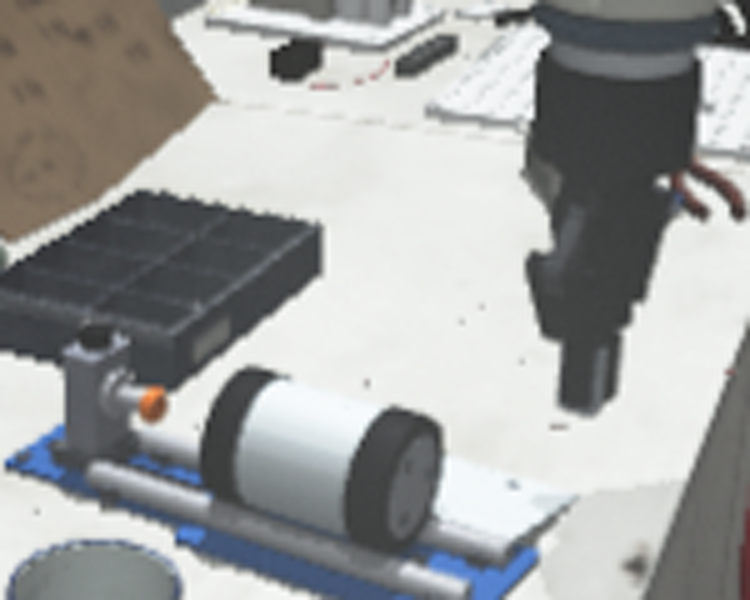

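View pics/t15.png

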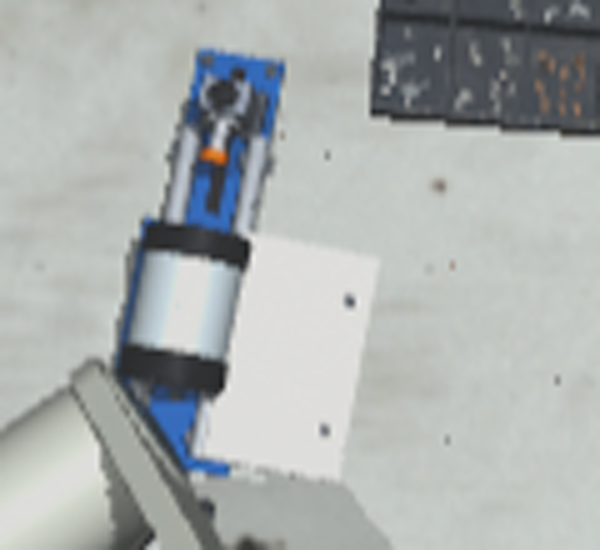

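Request:
play_rows --moves '[[[0,0,0],[0,0,15],0],[[0,0,0],[0,0,30],0],[[0,0,0],[10,0,45],0],[[0,0,0],[20,0,60],0],[[0,0,0],[30,0,72],0],[[0,0,0],[40,0,77],0],[[0,0,0],[48,0,77],0],[[0,0,0],[54,0,77],0],[[0,0,0],[58,0,77],0],[[0,0,0],[61,0,77],0],[[0,0,0],[64,0,77],0],[[0,0,0],[67,0,77],0],[[0,0,0],[70,0,77],0],[[0,0,0],[73,0,77],0],[[0,0,0],[76,0,77],0]]'

```text
clock: 18.65
eef_pos: [428.2, 239.3, 45.3]
tcp_rot: [-3.14, -0.002, -0.164]
contact_force: [-3.6, 1.5, 0.9]
opening: 0.002
```

```bash
python3 look.py s16 270 150 150 120 5
```

```text
{'clock': np.float64(18.7), 'eef_pos': array([428.423, 239.3  ,  45.296]), 'tcp_rot': array([-3.14e+00, -2.00e-03, -1.64e-01]), 'contact_force': array([-1.143,  0.121,  0.505]), 'wrist_torque': array([0.065, 0.202, 0.023]), 'opening': np.float64(-0.001)}
```

View pics/s16.png

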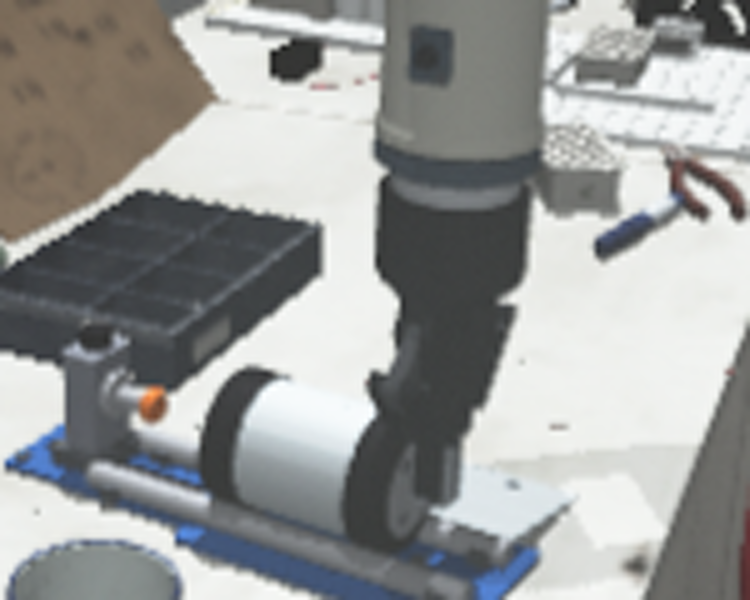

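Request:
play_rows --moves '[[[0,0,0],[2,0,0],0],[[0,0,0],[4,0,0],0],[[0,0,0],[6,0,0],0],[[0,0,0],[8,0,0],0],[[0,0,0],[10,0,0],0],[[0,0,0],[12,0,0],0],[[0,0,0],[14,0,0],0],[[0,0,0],[16,0,0],0],[[0,0,0],[18,0,0],0],[[0,0,0],[20,0,0],0],[[0,0,0],[22,0,0],0],[[0,0,0],[24,0,0],0],[[0,0,0],[26,0,0],0],[[0,0,0],[28,0,0],0],[[0,0,0],[30,0,0],0],[[0,0,0],[32,0,0],0],[[0,0,0],[34,0,0],0],[[0,0,0],[36,0,0],0],[[0,0,0],[38,0,0],0],[[0,0,0],[40,0,0],0]]'

```text
clock: 20.7
eef_pos: [468.0, 232.7, 45.4]
tcp_rot: [-3.14, -0.002, -0.164]
contact_force: [-3.2, 1.0, -1.9]
opening: 0.001
```

```bash
python3 look.py s17 270 150 150 120 5;python3 - <<'E'
from h import *
f=r.grab_frame("top")
cv2.imwrite("pics/t17.png",cv2.resize(f["color"][170:260,220:310,::-1],None,fx=6,fy=6,interpolation=cv2.INTER_CUBIC))
E
```

```text
{'clock': np.float64(20.75), 'eef_pos': array([468.368, 232.763,  45.413]), 'tcp_rot': array([-3.14e+00, -2.00e-03, -1.64e-01]), 'contact_force': array([-2.379, -0.37 ,  0.327]), 'wrist_torque': array([0.075, 0.339, 0.045]), 'opening': np.float64(-0.003)}
```

View pics/s17.png

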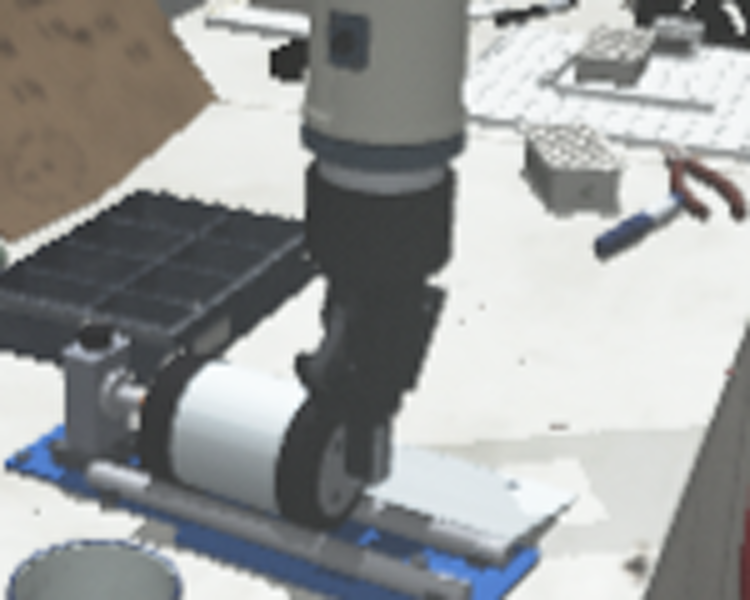

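View pics/t17.png

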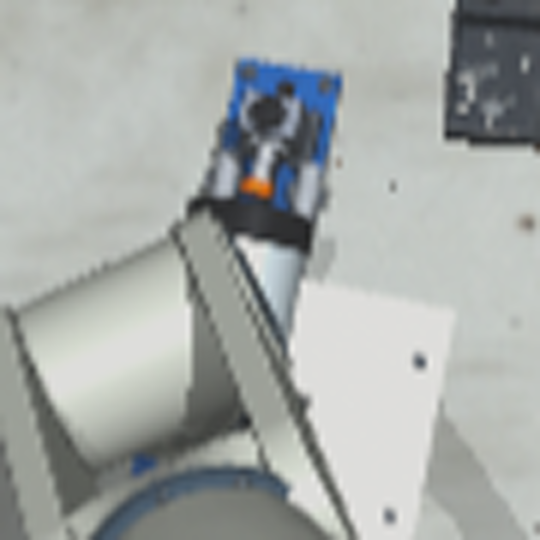

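Request:
play_rows --moves '[[[0,0,0],[1,0,0],0],[[0,0,0],[2,0,0],0],[[0,0,0],[3,0,0],0],[[0,0,0],[4,0,0],0],[[0,0,0],[5,0,0],0],[[0,0,0],[6,0,0],0],[[0,0,0],[7,0,0],0],[[0,0,0],[8,0,0],0]]'

```text
clock: 21.6
eef_pos: [476.3, 231.5, 45.5]
tcp_rot: [-3.14, -0.002, -0.164]
contact_force: [-2.9, 0.1, -0.2]
opening: -0.002
```

Request:
play_rows --moves '[[[0,0,0],[1,0,0],0],[[0,0,0],[2,0,0],0],[[0,0,0],[3,0,0],0]]'

```text
clock: 21.9
eef_pos: [479.3, 231.0, 45.5]
tcp_rot: [-3.14, -0.002, -0.164]
contact_force: [-3.8, 1.4, -0.1]
opening: 0.002
```

Request:
play_rows --moves '[[[0,0,0],[1,0,0],0],[[0,0,0],[2,0,0],0]]'

```text
clock: 22.1
eef_pos: [481.3, 230.6, 45.5]
tcp_rot: [-3.14, -0.002, -0.164]
contact_force: [-3.7, 0.9, 0.1]
opening: 0.002
```

Request:
play_rows --moves '[[[0,0,0],[1,0,0],0],[[0,0,0],[2,0,0],0]]'

```text
clock: 22.3
eef_pos: [483.3, 230.3, 45.5]
tcp_rot: [-3.14, -0.002, -0.164]
contact_force: [-3.8, 0.7, 1.0]
opening: 0.001
```

Request:
play_rows --moves '[[[0,0,0],[0.7,0,0],0],[[0,0,0],[1.4,0,0],0]]'

```text
clock: 22.5
eef_pos: [484.7, 230.0, 45.4]
tcp_rot: [-3.14, -0.002, -0.164]
contact_force: [-4.5, -0.7, 1.0]
opening: 0.0
```

```bash
python3 look.py s18 270 150 150 120 5;python3 - <<'E'
from h import *
f=r.grab_frame("top")
cv2.imwrite("pics/t18.png",cv2.resize(f["color"][170:260,220:310,::-1],None,fx=6,fy=6,interpolation=cv2.INTER_CUBIC))
E
```

```text
{'clock': np.float64(22.55), 'eef_pos': array([484.748, 230.022,  45.441]), 'tcp_rot': array([-3.14e+00, -2.00e-03, -1.64e-01]), 'contact_force': array([-4.909,  0.233,  0.097]), 'wrist_torque': array([ 0.052,  0.582, -0.003]), 'opening': np.float64(0.002)}
```

View pics/t18.png

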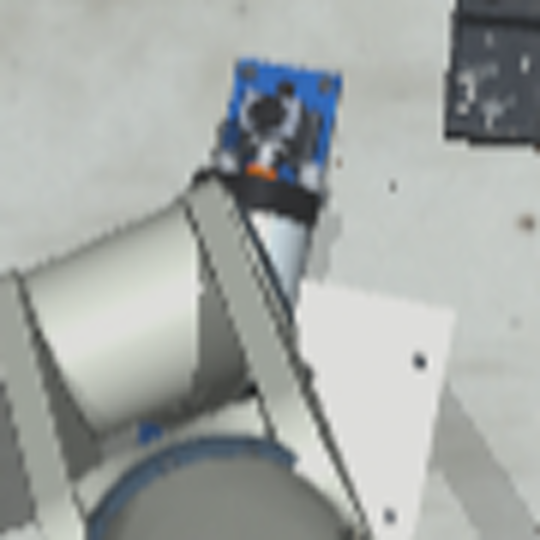

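Request:
play_rows --moves '[[[0,0,0],[0.7,0,0],0],[[0,0,0],[1.4,0,0],0]]'

```text
clock: 22.8
eef_pos: [486.1, 229.8, 45.4]
tcp_rot: [-3.14, -0.002, -0.164]
contact_force: [-4.1, 1.2, -0.5]
opening: -0.001
```

Request:
play_rows --moves '[[[0,0,0],[0.7,0,0],0],[[0,0,0],[1.4,0,0],0]]'

```text
clock: 23.0
eef_pos: [487.3, 229.5, 45.4]
tcp_rot: [-3.14, -0.002, -0.164]
contact_force: [-6.3, 1.8, 2.2]
opening: 0.003
```

Request:
play_rows --moves '[[[0,0,0],[0.7,0,0],0],[[0,0,0],[1.0,0,0],0]]'

```text
clock: 23.2
eef_pos: [487.4, 229.3, 45.3]
tcp_rot: [-3.141, 0.0, -0.164]
contact_force: [-8.8, 2.6, 3.2]
opening: -0.002
```

Request:
play_rows --moves '[[[0,0,0],[0.8,0,0],0],[[0,0,0],[1.5,0,0],0],[[0,0,0],[1.5,0,0],0]]'

```text
clock: 23.5
eef_pos: [487.3, 229.0, 45.0]
tcp_rot: [3.141, 0.003, -0.165]
contact_force: [-10.0, 2.7, 4.3]
opening: -0.0
```

```bash
python3 look.py s19 270 150 150 120 5;python3 - <<'E'
from h import *
f=r.grab_frame("top")
cv2.imwrite("pics/t19.png",cv2.resize(f["color"][170:260,220:310,::-1],None,fx=6,fy=6,interpolation=cv2.INTER_CUBIC))
E
```

```text
{'clock': np.float64(23.55), 'eef_pos': array([487.328, 228.927,  45.03 ]), 'tcp_rot': array([ 3.141e+00,  3.000e-03, -1.650e-01]), 'contact_force': array([-10.749,   2.989,   2.813]), 'wrist_torque': array([0.31 , 1.285, 0.006]), 'opening': np.float64(0.003)}
```

View pics/t19.png

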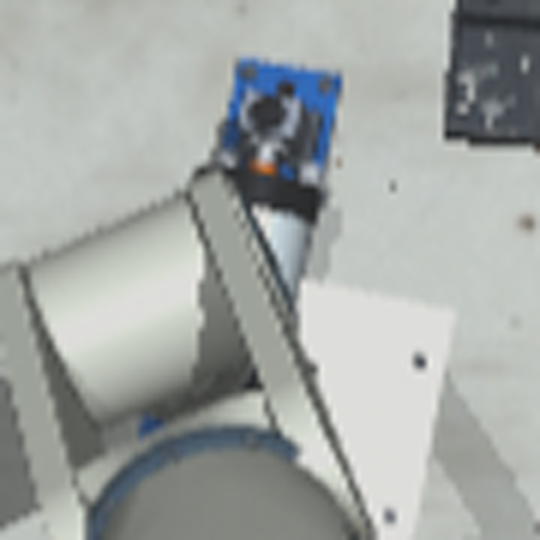

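View pics/s19.png

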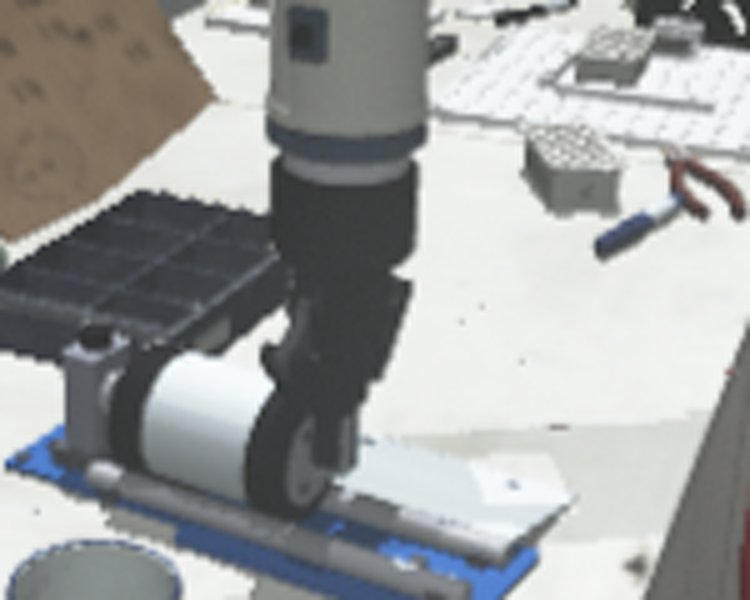

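Request:
play_rows --moves '[[[0,0,0],[-1,0,0],0],[[0,0,0],[-2,0,0],0],[[0,0,0],[-4,0,0],0],[[0,0,0],[-8,0,0],0],[[0,0,0],[-14,0,0],0],[[0,0,0],[-24,0,0],0],[[0,0,0],[-36,0,0],0],[[0,0,0],[-50,0,-15],0],[[0,0,0],[-70,0,-45],0],[[0,0,0],[-90,0,-85],0],[[0,0,0],[-100,0,-125],0],[[0,0,0],[-100,40,-145],0],[[0,0,0],[-100,90,-150],0],[[0,0,0],[-100,140,-150],0],[[0,0,0],[-100,190,-150],0],[[0,0,0],[-100,240,-150],0],[[0,0,0],[-100,290,-150],0],[[0,0,0],[-100,290,-150],0],[[0,0,0],[-100,290,-150],0]]'

```text
clock: 25.5
eef_pos: [340.8, -41.5, 195.2]
tcp_rot: [-3.141, 0.003, -0.169]
contact_force: [0.3, 0.5, 0.4]
opening: -0.001
```

```bash
python3 look.py s20 200 150 200 160 4;python3 - <<'E'
from h import *
f=r.grab_frame("top");g=r.grab_frame("side")
cv2.imwrite("pics/t20.png",cv2.resize(f["color"][140:280,180:330,::-1],None,fx=5,fy=4.2,interpolation=cv2.INTER_CUBIC))
cv2.imwrite("pics/t20b.png",cv2.resize(f["color"][170:260,220:310,::-1],None,fx=6,fy=6,interpolation=cv2.INTER_CUBIC))
roller([f,g],[(266,215),(315,235)],[549,220,-.162],z=51)
E
```

```text
{'clock': np.float64(25.55), 'eef_pos': array([341.118, -40.49 , 195.258]), 'tcp_rot': array([-3.141e+00,  3.000e-03, -1.660e-01]), 'contact_force': array([-0.733, -0.618, -0.109]), 'wrist_torque': array([0.035, 0.015, 0.011]), 'opening': np.float64(-0.001)}
miss
0.92 [314.5, 233.1] 1158
None [ 5.51425e+02  2.22620e+02 -1.51000e-01] rms 0.8
0 [ 5.51425e+02  2.22620e+02 -1.51000e-01] rms 0.8
```

View pics/t20b.png

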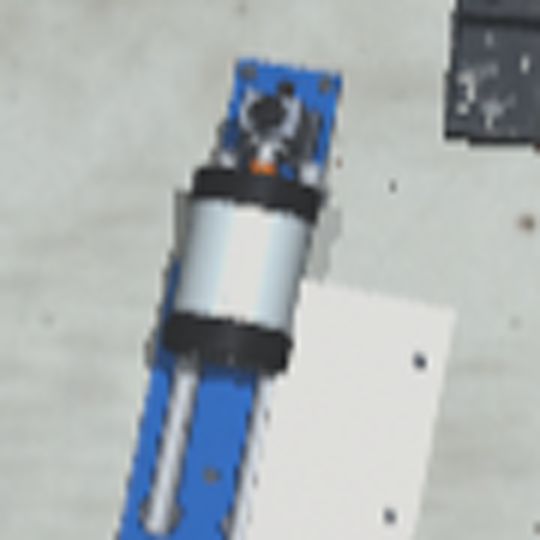

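View pics/s20.png

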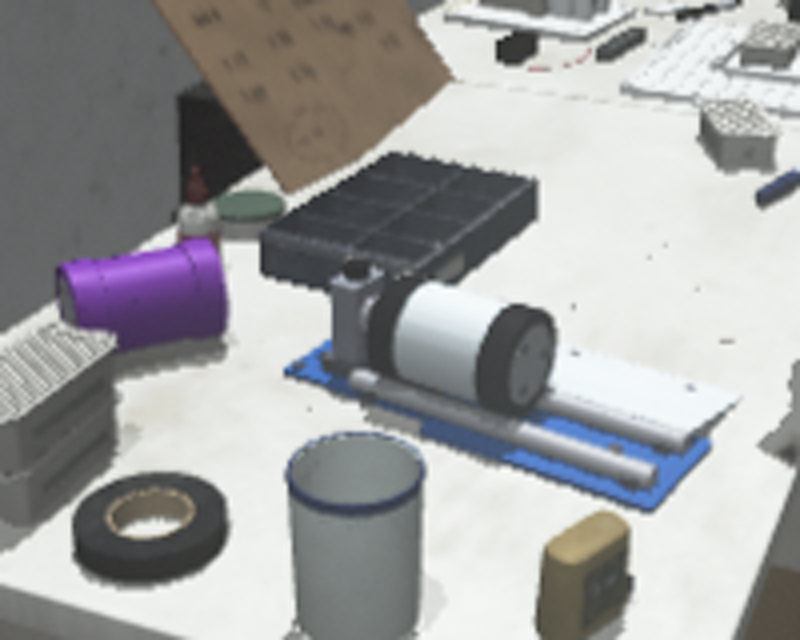

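Run:
```python
import cv2,numpy as np
a,b,c=[cv2.cvtColor(cv2.imread(f"pics/{n}.png"),cv2.COLOR_BGR2GRAY)[150:235,285:330].astype(np.float32) for n in("t18","t19","t20b")]
for p,q in((a,b),(b,c)):print(np.array(cv2.phaseCorrelate(p,q,cv2.createHanningWindow((45,85),cv2.CV_32F))[0])/6*3.5,"mm", np.abs(p-q).mean())
from rig import r
print(r.sense()["clock"])
```

```text
[0.22569445 0.16083507] mm 9.071373
[ 0.40229314 -0.06974595] mm 1.7529411
25.75
```

```bash
python3 -c "
from rig import r
print(r.sign_off())"
```

```text
the job is handed in; nothing more can be done
None
```

The roller is seated in the blue cradle and pushed up against the end stop, with the plunger pressed to its solid limit. I handed the job in at about 26 s.

**Rolling it in:** I turned the aluminium roller about 5° on the bench to line it up with the bars. I then rolled it up the ramp between the open gripper fingers, used as a loose cage, until it dropped in. It was never gripped or lifted.

**Pressing the plunger:** I pushed the end cap along the bars with the shut fingers. The force stayed at 3–5 N while the roller slid. It then rose to about 11 N while the fingers stopped moving, which I took as the plunger fully in. I backed off along the bars and moved clear.

**Last checks:**
- **Position held:** the camera images before and after letting go show the roller in the same place, to within about 0.5 mm.
- **Plunger depth:** the roller's end is at about x = 111 mm from the seat. The free tip measured about 99 mm, so full depth would be about 109 mm, which agrees within the 2 mm camera calibration. I inferred full depth from the force and position; I had no direct plunger reading.
- **Bystanders:** the cup and tape measure look unmoved in the side picture. I did not check the LED driver separately; the arm did not work near any of the three.
- **Doubtful checks:** the network missed the roller in the last top view, so its final position comes from the side camera only. One earlier network fit, taken with the fingers in the way, was unusable; I judged the turn from overlaid outlines instead.

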